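# Spin-check a blower's fan wheel and stop its balance clip at the service slot

## Robot

A 7-joint arm with a two-finger parallel gripper is mounted at the origin on a cart in front of the work surface, level with it; the furniture and walls round the work are solid. World frame = base frame: x ahead of the robot, y to its left, z up, the work surface at z = 0. Lengths are in m, angles in rad, forces in N, time in s.
With the tool pointing down it reaches from about 0.4 to 0.85 m from the base axis. Payload 10.4 kg.
Tool frame: the origin (TCP) lies on the centre line of the jaws, within the pads' length; the fingertips stand 17 mm ahead of it and the grasp point (between the pads) lies 2 mm behind it; z points along the fingers, y is the line along which they close (so a half turn about z gives the same grasp; the last joint's range is limited). The gripper opens to 85 mm and grips with 20 to 120 N. Pads are 22 mm wide; open, the fingers measure 114 mm over their backs; the gripper's body (76 mm by 85 mm) begins 54 mm behind the grasp point. The pads swing forward as they close: fully open they stand 13 mm farther back than shut.
Start: joints at [-1.345, 0.332, -0.065, 1.46, 0.022, 1.35, -0.088], TCP at [0.154, 0.606, 0.226] pointing down, gripper open.
Joint ranges: [-2.6, 2.6], [-0.5, 2.12], [-1.47, 1.34], [0.16, 2.42], [-1.27, 4.41], [0.06, 2.06], [-2.6, 2.6]. Speed limits (rad/s): [2.22, 2.22, 2.79, 2.79, 3.14, 3.14, 3.14].

## Interface

Orientations are given as a unit quaternion [x, y, z, w].
In Python, from workcell import get_obs, optics, job gives the robot as it stands. The module is installed in compiled form; this text tells all that it offers.
- The arm moves only by the tool send_rows, never from a script. Its argument "plan" is a list that holds one entry, the list of rows, each a list of 7 numbers: the turn, a rotation vector about the tool's x, y, z in units of 1.5 rad (1.0 is 1.5 rad), then the shift along the tool's x, y, z in units of 20 cm (1.0 is 20 cm), then the opening, from 0 (shut) to 1 (fully open). A call has 1 to 20 rows; each row shifts and turns the commanded pose from where the row before left it, along the tool's axes as they then stand; what a row does not reach is not made up. A row lasts 1/12 s, in which the tool goes at most 41.7 mm and 7.16 degrees, less where a joint would pass 70% of its speed; a pose out of reach is approached as far as the arm can. A call with a number of a shift or a turn outside -1 to 1 is refused whole. A call with a gripper value outside its range is refused whole. The fingers move at their own pace and stop on an object; "squeeze" is the grip in N (left out, the last holds). Time passes only in rows, so rows that do not move let the fingers close. It gives the time, the measured TCP pose, the force, the opening and the grip force at its end, in the units of the state.
- get_obs(): the state, without advancing time (a new reading comes with each control period).
- optics.camera(name): name is "scene" or "top" or "wrist"; returns the picture (420x560x3 uint8, red, green, blue); there is no depth.
- optics.get_calibration(name): a dict with "intrinsics" (3x3 intrinsics, pixels), "world_from_camera" (4x4, takes a point from camera to world coordinates); the wrist camera has in their place "T_tool_cam" (4x4, takes a point from camera to tool coordinates, whose origin is the TCP and whose axes are the flange's). Camera axes: x right, y up, looking along -z (the intrinsics and any distortion apply to the point x, -y, -z); pixel columns grow to the right and rows downward; lengths in m; the calibration is good to about 2 mm. The wrist camera is an equidistant fisheye: a pixel r from the principal point sees the ray r / f radians off the axis. A picture is of the moment at which its call begins: read the wrist's pose just before it. get_calibration takes no time and is no camera call.
- job.hand_in(): hands the job in; it is judged then, once.
The state is a dict: "clock": time; "joint_pos": joint angles; "joint_velocities": joint speeds; "tau": joint torques, N m; "position": TCP position; "ee_rot": TCP orientation; "ft_force": force on the tool from outside, world axes, zero at the start; "torque": the same for the moment, N m; "grip_width": opening from 0.0 (shut) to 1.0 (fully open); "grasp_force": force on a finger pad.
Only numpy, scipy, OpenCV 4.12 (cv2) and the standard library are available. Lean on these libraries where they do the work, as an engineer would, in place of code of your own. Each camera call takes 0.05 s, during which the arm holds its last target. There are 200 camera calls.

## Task

The extraction blower lies on its back with its inlet cover off. Flick its fan wheel with a fingertip, either way round, so that it spins on by itself, untouched, for at least three seconds and no slower than one turn in five seconds; then, before it runs down, brake it with a fingertip pressed on its flat front ring so that the balance clip on the ring's edge stops inside the service slot, the gap in the casing wall. Finish with the fingertip still pressing lightly on the ring to keep the wheel still for a colleague with pliers; nothing is to be gripped or picked up, and the things lying about stay where they are.

Things in the scene. Friction and masses are not known exactly. Their poses are not given: they have to be found in the camera images.
- blower: grey sheet-metal snail-shaped fan casing lying on its back on four feet, open on top, fixed; about 300x290 mm, 110 mm high at the wall's flange. Origin: on the bench, on the wheel's upright axis; x points away from the service slot, z up. A duct outlet at its +x side points along its +y and reaches 0.13 m in y
- wheel_spin (a joint): angle of the fan wheel about the upright axis, rad, growing anticlockwise from above, no end stops (counts on past full turns); 0 or whole turns (multiples of 2 pi) = clip in the middle of the slot. The wheel (about 2 kg, inertia about 0.011 kg m2) runs free: friction slows it by only 0.1 to 0.25 rad/s each second
- fan_wheel: bright sheet-steel fan wheel, 210 mm across; origin on the axis, 56 mm above the bench. Six upright radial paddles, 3 mm thick, 26 to 100 mm from the axis, one under the clip, then every 60 degrees; upper edges 110 mm above the bench, disc between them 59 mm. They stand bare in the ring's open eye (68 mm radius) and can be pushed there. Hub: radius 22 mm, 95 mm high; its stud (6 mm) 109 mm
- front_ring: flat rigid steel ring on top of the paddles, part of the wheel and turning with it; inner radius 68 mm, outer 105 mm, top face 113 mm above the bench. The clear band for a fingertip lies from 68 to 90 mm from the axis. Same origin and axes as fan_wheel
- clip (a point): centre of the balance clip: a dark spring-steel clip 26 mm wide (along the rim) folded over the ring's outer edge, from 90 to 109 mm from the axis, 4 to 6 mm higher than the ring, with an upright tab 18 mm wide and 12 mm high at its outer edge; the point lies 100 mm from the axis and 115 mm above the bench and turns with the wheel
- slot (a point): middle of the service slot, the 60 mm wide gap cut in the casing wall and flange on the blower's -x side, which faces roughly towards the robot; the point lies 100 mm from the axis, 115 mm above the bench, where the clip's centre comes when it stands in the middle of the slot
- pliers: combination pliers with red grips, 38x170x12 mm, lying by the blower; leave alone
- cover_bolt_1: hex bolt of the cover, 18x38x16 mm, lying in front of the blower; leave alone
- cover_bolt_2: a second such bolt; leave alone
- grease_jar: white jar with a yellow lid, 66 mm across, 68 mm high, beside the push-button box; leave alone
- scraper: putty scraper with a wooden handle, 60x158x13 mm, lying flat; leave alone
- bolt_0: a longer hex bolt, 18x47x16 mm, lying in front of the push-button box; leave alone

How it is judged:
By the outcome, as a careful person would: the job done as asked, in the order asked, and still so for the second after the job is handed in, while the arm keeps its last pose, push and grip.
It also fails if it takes over 54 s, if anything falls off the work surface, if the arm or the gripper's body presses on something with over 40 N, if the wrist force passes 120 N, or if a joint passes its speed limit or range.

## Working session

There is one attempt and no reset: what is moved stays moved. The work goes in short steps, Python scripts to look and compute and a tool call to move; the robot and the scene stay as the last step left them, time stands still between calls to the robot, and variables do not carry over. Pictures are saved under pics/ and viewed, at most 10 in all, crops included, and the job is handed in when it is done.

Besides the shell and the picture viewer there is one more tool, called after ">>>" in YAML: its name, and indented under it one key for each argument. send_rows: Moves the arm, as the interface text tells. Its arguments: {"type":"object","properties":{"plan":{"type":"array"},"squeeze":{"type":"number"}},"required":["plan"]}

```bash
mkdir -p pics
python3 - <<'E'
from workcell import get_obs, optics
import cv2,numpy as np
o=get_obs();print(o)
for n in ("scene","top"):
    cv2.imwrite(f"pics/{n}0.png",optics.camera(n)[...,::-1])
    print(n,optics.get_calibration(n))
print(optics.get_calibration("wrist"))
E
```

```text
{'clock': 0.0, 'joint_pos': array([-1.34458446,  0.33285614, -0.06469928,  1.46095385,  0.02156777,
        1.34990946, -0.08847386]), 'joint_velocities': array([ 1.10601475e-03,  5.98620790e-06,  5.33979904e-04, -1.07771252e-03,
        9.80935150e-04,  1.41432880e-03, -4.02728947e-04]), 'tau': array([ 3.64465232e-04, -6.25450230e+01,  4.93639405e-02, -3.91611171e+01,
        1.61861797e-02,  9.96442657e-03,  2.27824671e-05]), 'position': array([0.15380722, 0.60537368, 0.22521977]), 'ee_rot': array([ 1.24065585e-01,  9.92273761e-01, -7.12961194e-04, -7.06525119e-05]), 'ft_force': array([ 0.46403473, -0.63573056, -0.57880955]), 'torque': array([-0.0473777 , -0.00894938,  0.01972663]), 'grasp_force': 0.0, 'grip_width': 0.9993452081919836}
scene {'intrinsics': array([[507.01852051,   0.        , 273.37487192],
       [  0.        , 507.01852051, 213.88236706],
       [  0.        ,   0.        ,   1.        ]]), 'world_from_camera': array([[-0.50591671,  0.39888002, -0.76481567, -0.21741667],
       [-0.86245273, -0.24928348,  0.44049181,  0.64848984],
       [-0.01495253,  0.88246953,
[... 357 characters left out ...]
.99964397, -0.0242983 ,  0.0110235 ,  0.2257953 ],
       [ 0.0097369 ,  0.05244666,  0.99857626,  1.30766628],
       [ 0.        ,  0.        ,  0.        ,  1.        ]])}
{'intrinsics': array([[325.1922621 ,   0.        , 272.26214577],
       [  0.        , 325.1922621 , 206.37152117],
       [  0.        ,   0.        ,   1.        ]]), 'T_tool_cam': array([[ 7.38965327e-04,  9.66363450e-01,  2.57179191e-01,
         6.50754822e-02],
       [ 9.99999426e-01, -9.13778445e-04,  5.60221019e-04,
         8.58462584e-05],
       [ 7.76381918e-04,  2.57178629e-01, -9.66363570e-01,
        -1.46921161e-01],
       [ 0.00000000e+00,  0.00000000e+00,  0.00000000e+00,
         1.00000000e+00]])}
```

View pics/scene0.png

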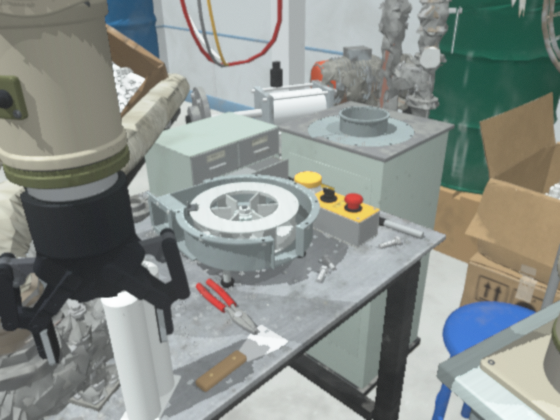

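View pics/top0.png

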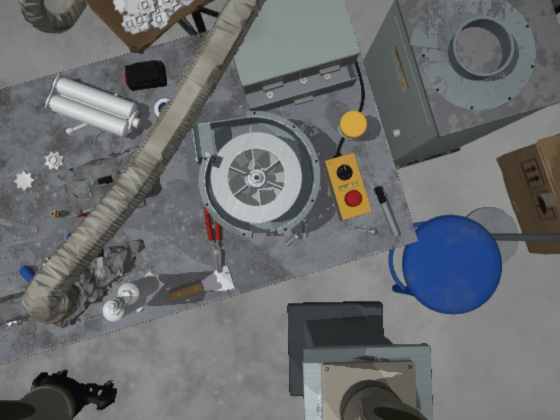

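The scene view shows the blower's wheel at about (245,208). In the top view the wheel is at (257,177), the pliers at (213,235) and the gripper at the lower left. I'll enlarge the blower next.

```bash
cat > h.py <<'E'
import numpy as np, cv2
from workcell import get_obs, optics
from scipy.spatial.transform import Rotation as R
def cam(n,o=None):
    c=optics.get_calibration(n)
    if n=="wrist":
        o=o or get_obs(); T=np.eye(4);T[:3,:3]=R.from_quat(o['ee_rot']).as_matrix();T[:3,3]=o['position']
        return c['intrinsics'],T@c['T_tool_cam'],True
    return c['intrinsics'],c['world_from_camera'],False
def proj(C,P):
    K,T,f=C; p=(np.atleast_2d(P)-T[:3,3])@T[:3,:3]; q=p*[1,-1,-1]
    if f:
        r=np.hypot(q[:,0],q[:,1]); s=np.arctan2(r,q[:,2])/np.maximum(r,1e-9); uv=q[:,:2]*s[:,None]
    else: uv=q[:,:2]/q[:,2:]
    return uv*[K[0,0],K[1,1]]+K[:2,2]
def ray(C,uv):
    K,T,f=C; m=(np.atleast_2d(uv)-K[:2,2])/[K[0,0],K[1,1]]
    if f:
        t=np.hypot(m[:,0],m[:,1]); q=np.c_[m*(np.sin(t)/np.maximum(t,1e-9))[:,None],np.cos(t)]
    else: q=np.c_[m,np.ones(len(m))]
    d=(q*[1,-1,-1])@T[:3,:3].T; return T[:3,3],d/np.linalg.norm(d,axis=1)[:,None]
def onplane(C,uv,z):
    o,d=ray(C,uv); return o+d*((z-o[2])/d[:,2])[:,None]
def tri(C1,u1,C2,u2):
    o1,d1=ray(C1,u1);o2,d2=ray(C2,u2);d1=d1[0];d2=d2[0]
    s=np.linalg.lstsq(np.c_[d1,-d2],o2-o1,rcond=None)[0];a=o1+s[0]*d1;b=o2+s[1]*d2
    return (a+b)/2,np.linalg.norm(a-b)
E
python3 - <<'E'
import cv2
a=cv2.imread("pics/top0.png")[100:250,185:335]; b=cv2.imread("pics/scene0.png")[165:285,170:330]
a=cv2.resize(a,(600,600),interpolation=cv2.INTER_CUBIC); b=cv2.resize(b,(800,600),interpolation=cv2.INTER_CUBIC)
cv2.imwrite("pics/a.png",a);cv2.imwrite("pics/b.png",b)
E
```

```text
(no output)
```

View pics/a.png

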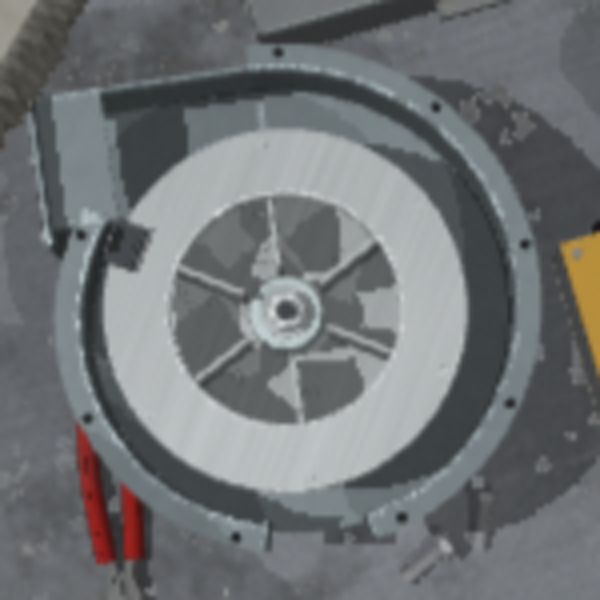

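View pics/b.png

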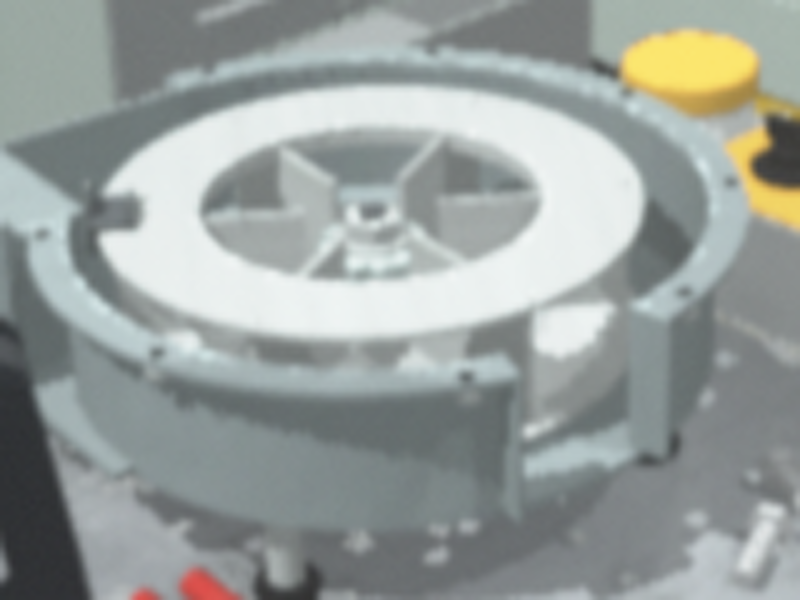

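The top crop shows the ring centred at about (286,310), with the clip at (130,246). The slot edges are at (268,537) and (372,518). In the scene crop the stud is at (372,210), the clip at (118,212) and the slot edges at (515,360) and (635,310).

Run:
```python
from h import *
a=lambda p:(np.array(p,float)+.5)/4-.5+[185,100]
b=lambda p:(np.array(p,float)+.5)/5-.5+[170,165]
t=cam("top");s=cam("scene")
print("stud",tri(t,a([286,309]),s,b([372,207])))
print("clip",tri(t,a([130,246]),s,b([118,210])))
c=onplane(t,a([285.5,310]),.113)[0];print("ring c top",c)
print("rad",[np.linalg.norm(onplane(t,a(p),.113)[0]-c) for p in ([102,310],[469,310],[286,128],[286,493])])
e=onplane(t,a([[268,537],[372,518]]),.11);print(e,np.linalg.norm(e[0]-e[1]),np.linalg.norm(e-c,axis=1))
e2=onplane(t,a([[270,523],[370,514]]),.11);print("inner",e2)
print("slot e",tri(t,a([268,522]),s,b([515,358])),tri(t,a([370,514]),s,b([640,310])))
m=e.mean(0)-c;print("slot world ang",np.arctan2(m[1],m[0]))
k=onplane(t,a([[130,246]]),.118)[0]-c;print("clip ang",np.arctan2(k[1],k[0]),np.hypot(*k[:2]))
# scene ring ellipse check
th=np.linspace(0,2*np.pi,400);P=np.c_[c[0]+.105*np.cos(th),c[1]+.105*np.sin(th),0*th+.113]
q=(proj(s,P)-[170,165])*5+2;print("pred",q.min(0),q.max(0),"obs 98 87 643 340")
```

```text
stud (array([0.56753495, 0.26228967, 0.11135497]), np.float64(0.0011207371195169895))
clip (array([0.60550525, 0.35118659, 0.11778086]), np.float64(0.0007564207745144975))
ring c top [0.56705434 0.26303258 0.113     ]
rad [np.float64(0.10586630636253991), np.float64(0.10604938335444418), np.float64(0.10607060821110804), np.float64(0.10567148814405679)]
[[0.43640278 0.27615671 0.11      ]
 [0.44584414 0.21602657 0.11      ]] 0.060866846705815665 [0.13134334 0.13004029]
inner [[0.44442351 0.27482757 0.11      ]
 [0.44817507 0.21712193 0.11      ]]
slot e (array([0.44352628, 0.27349452, 0.1093911 ]), np.float64(0.005826012845345099)) (array([0.44778083, 0.21650242, 0.1093947 ]), np.float64(0.0014671543497281573))
slot world ang -3.0078697018481453
clip ang 1.159588482056172 0.09652383304690869
pred [94.72967149 90.90960329] [641.4504415  340.93520314] obs 98 87 643 340
```

Run:
```python
from h import *
t=cam("top");s=cam("scene")
# hose: epipolar - top pixel right edge points at various heights -> scene px
for p in ([205,90],[170,150],[120,215]):
    for z in (0.03,.1,.2,.4): print(p,z,onplane(t,[p],z)[0].round(3),proj(s,onplane(t,[p],z))[0].round())
o=get_obs();Rm=R.from_quat(o['ee_rot']);yaw=0.134
Rb=R.from_matrix(np.c_[[-np.cos(yaw),-np.sin(yaw),0],[-np.sin(yaw),np.cos(yaw),0],[0,0,-1]])
print("turn rotvec/1.5",(Rm.inv()*Rb).as_rotvec()/1.5)
for w in ([.5,.28,.2],):
    print("shift tool/0.2",Rm.inv().apply(np.array(w)-o['position'])/.2)
```

```text
[205, 90] 0.03 [0.797 0.388 0.03 ] [149. 212.]
[205, 90] 0.1 [0.777 0.379 0.1  ] [151. 186.]
[205, 90] 0.2 [0.749 0.366 0.2  ] [155. 145.]
[205, 90] 0.4 [0.693 0.341 0.4  ] [165.  46.]
[170, 150] 0.03 [0.648 0.477 0.03 ] [128. 254.]
[170, 150] 0.1 [0.637 0.463 0.1  ] [132. 223.]
[170, 150] 0.2 [0.62  0.443 0.2  ] [137. 175.]
[170, 150] 0.4 [0.587 0.404 0.4  ] [150.  60.]
[120, 215] 0.03 [0.491 0.601 0.03 ] [ 80. 321.]
[120, 215] 0.1 [0.488 0.581 0.1  ] [ 85. 282.]
[120, 215] 0.2 [0.484 0.551 0.2  ] [ 93. 222.]
[120, 215] 0.4 [0.475 0.493 0.4  ] [112.  81.]
turn rotvec/1.5 [-8.08008435e-04 -1.23823744e-04 -2.55159821e-01]
shift tool/0.2 [-2.07827646 -1.15090833  0.12806682]
```

>>> send_rows:
  plan:
    - [[0, 0, 0, -0.171, -0.0985, 0, 0], [0, 0, 0, -0.171, -0.0985, 0, 0], [0, 0, 0, -0.171, -0.0985, 0, 0], [0, 0, 0, -0.171, -0.0985, 0, 0], [0, 0, 0, -0.171, -0.0985, 0, 0], [0, 0, 0, -0.171, -0.0985, 0, 0], [0, 0, 0, -0.171, -0.0985, 0, 0], [0, 0, 0, -0.171, -0.0985, 0, 0], [0, 0, 0, -0.171, -0.0985, 0, 0], [0, 0, 0, -0.171, -0.0985, 0, 0], [0, 0, 0, -0.171, -0.0985, 0, 0], [0, 0, 0, -0.171, -0.0985, 0, 0], [0, 0, 0, -0.171, -0.0985, 0, 0], [0, 0, 0, -0.171, -0.0985, 0, 0], [0, 0, -0.0638, 0, 0, 0, 0], [0, 0, -0.0638, 0, 0, 0, 0], [0, 0, -0.0638, 0, 0, 0, 0], [0, 0, -0.0638, 0, 0, 0, 0], [0, 0, 0, 0, 0, 0, 0]]

```text
clock: 1.68
position: [0.5499, 0.2204, 0.2255]
ee_rot: [-0.069, 0.998, -0.0, -0.0]
ft_force: [0.1, -0.1, 0.3]
grip_width: 0.003
grasp_force: 0.0
```

Run:
```python
from h import *
o=get_obs();print(o)
cv2.imwrite("pics/w1.png",optics.camera("wrist")[...,::-1])
```

```text
{'clock': 1.6833, 'joint_pos': array([-0.6638419 ,  0.25940556,  0.24812465,  1.56545206, -0.06505832,
        1.32565857,  1.30134526]), 'joint_velocities': array([-0.01137332, -0.00346808,  0.01313108,  0.00061876, -0.00450604,
       -0.00121947, -0.17659376]), 'tau': array([ 3.84977683e-01, -5.53245628e+01,  3.07167247e+00, -3.89260769e+01,
        8.30067345e-02,  5.25509313e-03,  2.16108263e+00]), 'position': array([0.54985683, 0.22044143, 0.22554291]), 'ee_rot': array([-6.91376411e-02,  9.97607046e-01, -1.06471863e-04, -3.95056723e-04]), 'ft_force': array([ 0.11407453, -0.07509793,  0.30220787]), 'torque': array([ 0.02195981, -0.03884812, -0.05297486]), 'grasp_force': 0.0, 'grip_width': 0.0032111156007434438}
```

View pics/w1.png

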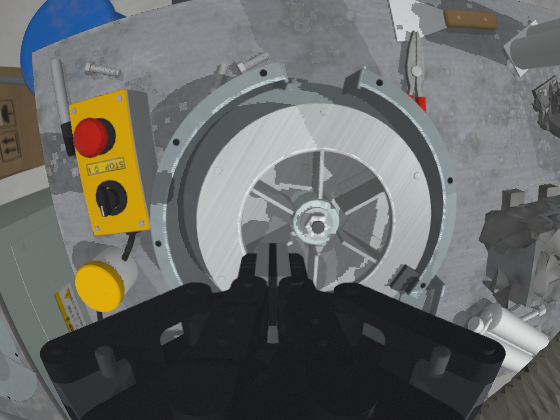

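The wrist view shows the stud at (318,227) and the clip at (405,277). The slot gap runs between about (285,75) and (348,88), and the shut fingertips are near (272,245). I'll zoom in on the tips and check the axis.

Run:
```python
from h import *
i=cv2.imread("pics/w1.png")
cv2.imwrite("pics/w1c.png",cv2.resize(np.clip(i[230:350,200:345].astype(float)*2.2,0,255).astype('uint8'),(725,600),interpolation=cv2.INTER_CUBIC))
w=cam("wrist");t=cam("top")
a=(np.array([286,309])+.5)/4-.5+[185,100]
print(tri(t,a,w,[318,227]), onplane(w,[[318,227]],.109))
print("slot",onplane(w,[[285,75],[348,88]],.110))
# ring outer edges: left(197,215) right(432,215)top (305,103)
c=np.array([.5672,.2627,.113]);print([np.hypot(*(onplane(w,[p],.113)[0]-c)[:2]) for p in ([197,215],[432,205],[310,103])])
# tip location in image as projected
o=get_obs();T=R.from_quat(o['ee_rot'])
for d in ([0,0,.017],[.011,.0145,.017],[.011,-.0145,.017],[.011,0,0]): print(d,proj(w,o['position']+T.apply(d)))
```

```text
(array([0.56827121, 0.26287921, 0.10729939]), np.float64(7.135050471914708e-05)) [[0.56776305 0.26252539 0.109     ]]
slot [[0.44617008 0.21676773 0.11      ]
 [0.44828945 0.26860771 0.11      ]]
[np.float64(0.1039690969798134), np.float64(0.10582886191525986), np.float64(0.1037920793946139)]
[0, 0, 0.017] [[272.17569675 244.70532913]]
[0.011, 0.0145, 0.017] [[299.46109033 225.40904896]]
[0.011, -0.0145, 0.017] [[244.91960004 225.36209087]]
[0.011, 0, 0] [[272.16455314 236.48955438]]
```

View pics/w1c.png

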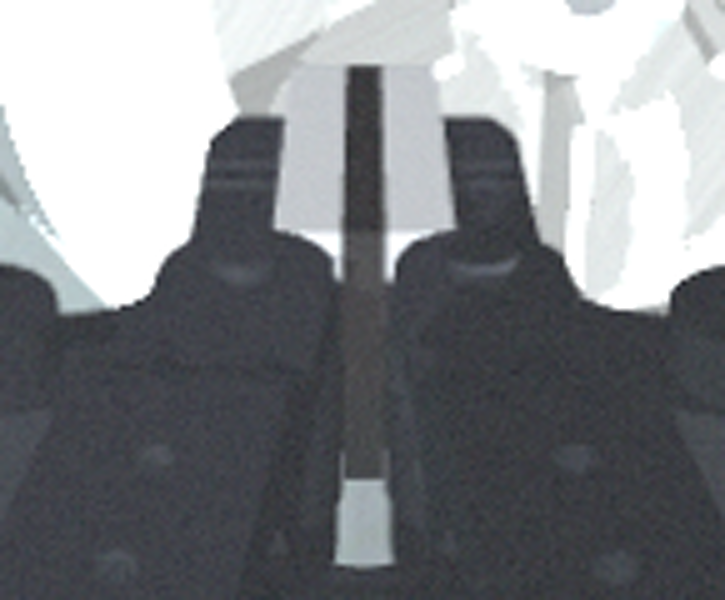

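>>> send_rows:
  plan:
    - [[0, 0, 0, -0.058, -0.089, 0.05, 0], [0, 0, 0, -0.058, -0.0885, 0.1, 0], [0, 0, 0, 0, 0, 0.15, 0], [0, 0, 0, 0, 0, 0.15, 0], [0, 0, 0, 0, 0, 0.01, 0], [0, 0, 0, 0, 0, 0, 0], [0, 0, 0, 0, 0, 0, 0]]

```text
clock: 2.32
position: [0.5783, 0.189, 0.1355]
ee_rot: [-0.066, 0.998, 0.0, 0.001]
ft_force: [0.9, -0.5, 0.1]
grip_width: 0.006
grasp_force: 0.0
```

>>> send_rows:
  plan:
    - [[0, 0, 0, 0, 0, 0.01, 0], [0, 0, 0, 0, 0, 0.01, 0], [0, 0, 0, 0, 0, 0, 0]]

```text
clock: 2.57
position: [0.5781, 0.1889, 0.1309]
ee_rot: [-0.067, 0.998, 0.0, 0.001]
ft_force: [0.1, 0.7, -0.4]
grip_width: -0.001
grasp_force: 0.0
```

>>> send_rows:
  plan:
    - [[0, 0, 0, 0, 0, 0.01, 0], [0, 0, 0, 0, 0, 0.01, 0], [0, 0, 0, 0, 0, 0, 0]]

```text
clock: 2.82
position: [0.5776, 0.1885, 0.1257]
ee_rot: [-0.067, 0.998, -0.0, -0.0]
ft_force: [-0.7, -0.8, -0.0]
grip_width: -0.003
grasp_force: 0.0
```

>>> send_rows:
  plan:
    - [[0, 0, 0, 0, 0, 0.01, 0], [0, 0, 0, 0, 0, 0.01, 0], [0, 0, 0, 0, 0, 0, 0]]

```text
clock: 3.07
position: [0.5775, 0.1884, 0.1215]
ee_rot: [-0.067, 0.998, -0.0, -0.0]
ft_force: [-0.3, 0.3, 0.2]
grip_width: -0.002
grasp_force: 0.0
```

>>> send_rows:
  plan:
    - [[0, 0, 0, 0, 0, 0.01, 0], [0, 0, 0, 0, 0, 0, 0]]

```text
clock: 3.23
position: [0.5776, 0.1885, 0.1196]
ee_rot: [-0.067, 0.998, -0.0, -0.0]
ft_force: [0.1, 0.2, 0.6]
grip_width: 0.001
grasp_force: 0.0
```

>>> send_rows:
  plan:
    - [[0, 0, 0, 0, 0, 0.01, 0], [0, 0, 0, 0, 0, 0.01, 0], [0, 0, 0, 0, 0, 0, 0]]

```text
clock: 3.48
position: [0.5776, 0.1884, 0.1155]
ee_rot: [-0.067, 0.998, -0.0, -0.0]
ft_force: [-0.3, -0.0, -0.1]
grip_width: 0.002
grasp_force: 0.0
```

>>> send_rows:
  plan:
    - [[0, 0, 0, 0, 0, 0.01, 0], [0, 0, 0, 0, 0, 0, 0]]

```text
clock: 3.65
position: [0.5776, 0.1884, 0.1136]
ee_rot: [-0.067, 0.998, -0.0, -0.0]
ft_force: [0.6, -0.1, 0.2]
grip_width: 0.001
grasp_force: 0.0
```

Run:
```python
from h import *
a=optics.camera("wrist")[...,::-1]; s=optics.camera("scene")[...,::-1]
cv2.imwrite("pics/w2raw.png",a);cv2.imwrite("pics/s2raw.png",s)
s2=cv2.resize(np.ascontiguousarray(s[100:285,150:340]),(400,390),interpolation=cv2.INTER_CUBIC)
w2=cv2.resize(np.ascontiguousarray(a[60:320,130:400]),(400,385),interpolation=cv2.INTER_CUBIC)
cv2.imwrite("pics/m2.png",np.hstack([s2[:385],w2]))
```

```text
(no output)
```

View pics/m2.png

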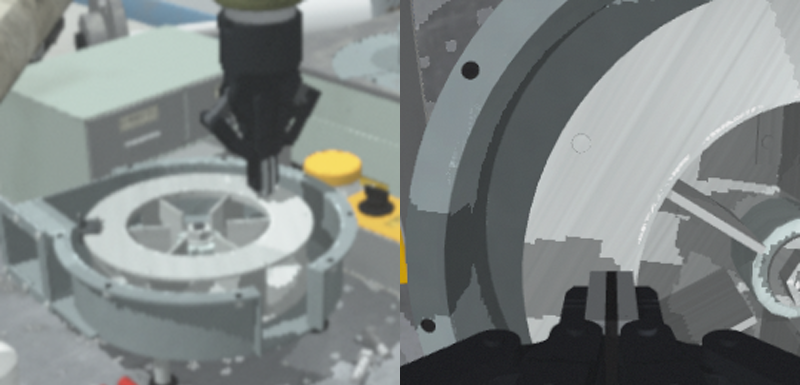

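The wrist and scene views show the shut pad tips just over the ring, at about (610,290) and (268,195) in the composite. There's no contact yet, so I'll keep going down.

>>> send_rows:
  plan:
    - [[0, 0, 0, 0, 0, 0.005, 0], [0, 0, 0, 0, 0, 0.005, 0], [0, 0, 0, 0, 0, 0, 0]]

```text
clock: 4.0
position: [0.5777, 0.1885, 0.1118]
ee_rot: [-0.067, 0.998, 0.0, -0.0]
ft_force: [-0.3, -0.3, 0.0]
grip_width: -0.002
grasp_force: 0.0
```

>>> send_rows:
  plan:
    - [[0, 0, 0, 0, 0, 0.005, 0], [0, 0, 0, 0, 0, 0.005, 0], [0, 0, 0, 0, 0, 0, 0]]

```text
clock: 4.25
position: [0.5777, 0.1885, 0.1098]
ee_rot: [-0.067, 0.998, -0.0, -0.0]
ft_force: [-0.5, -1.0, -0.5]
grip_width: -0.001
grasp_force: 0.0
```

>>> send_rows:
  plan:
    - [[0, 0, 0, 0, 0, 0.005, 0], [0, 0, 0, 0, 0, 0.005, 0], [0, 0, 0, 0, 0, 0, 0]]

```text
clock: 4.5
position: [0.5778, 0.1885, 0.108]
ee_rot: [-0.067, 0.998, 0.0, 0.0]
ft_force: [0.4, -0.2, -0.5]
grip_width: 0.0
grasp_force: 0.0
```

Run:
```python
from h import *
o=get_obs();o['position']=np.array([.5776,.1884,.1136])
w=cam("wrist",o);s=cam("scene")
print(tri(w,[272.4,243.7],s,[277.3,193.4]))
for z in (.08,.1,.113,.13): 
  p=onplane(w,[[272.4,243.7]],z);print(z,p,proj(s,p))
print(proj(s,o['position']),proj(s,o['position']-[0,0,.017]))
i=cv2.imread("pics/s2raw.png")[150:230,230:330]
k=optics.camera("scene")[150:230,230:330,::-1]
cv2.imwrite("pics/m3.png",np.hstack([cv2.resize(np.ascontiguousarray(x),(400,320),interpolation=cv2.INTER_CUBIC) for x in(i,k)]))
```

```text
(array([0.56793443, 0.18688385, 0.11898702]), np.float64(0.0009760695819307191))
0.08 [[0.58347654 0.18932126 0.08      ]] [[272.3859731  207.95874554]]
0.1 [[0.57567954 0.18826348 0.1       ]] [[274.6270382  200.54737776]]
0.113 [[0.57061149 0.18757592 0.113     ]] [[276.11901703 195.6132936 ]]
0.13 [[0.56398404 0.18667681 0.13      ]] [[278.11357436 189.01714521]]
[[273.99034856 194.15019395]] [[274.11098024 201.70562358]]
```

View pics/m3.png

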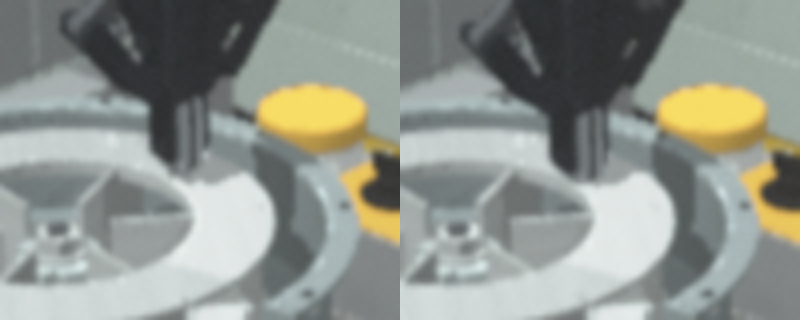

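The pads end about 5 mm behind the reported TCP when shut (tip at z≈0.119 with the TCP at 0.1136). That puts contact at TCP z≈0.107.

>>> send_rows:
  plan:
    - [[0, 0, 0, 0, 0, 0.005, 0], [0, 0, 0, 0, 0, 0, 0]]

```text
clock: 4.72
position: [0.5786, 0.1886, 0.1079]
ee_rot: [-0.067, 0.998, 0.0, 0.001]
ft_force: [-0.7, -0.9, 5.9]
grip_width: 0.002
grasp_force: 2.7
```

>>> send_rows:
  plan:
    - [[0, 0, 0, 0, 0, 0.005, 0], [0, 0, 0, 0, 0, 0, 0]]

```text
clock: 4.88
position: [0.5793, 0.1887, 0.1078]
ee_rot: [-0.067, 0.998, 0.001, 0.002]
ft_force: [-0.1, -1.0, 11.1]
grip_width: -0.003
grasp_force: 5.4
```

>>> send_rows:
  plan:
    - [[0, 0, 0, 0, 0, 0.005, 0], [0, 0, 0, 0, 0, 0, 0]]

```text
clock: 5.05
position: [0.58, 0.1889, 0.1078]
ee_rot: [-0.067, 0.998, 0.001, 0.003]
ft_force: [-0.4, -0.7, 16.1]
grip_width: -0.003
grasp_force: 8.0
```

>>> send_rows:
  plan:
    - [[0, 0, 0, 0, 0, 0.005, 0], [0, 0, 0, 0, 0, 0, 0]]

```text
clock: 5.22
position: [0.5807, 0.189, 0.1078]
ee_rot: [-0.067, 0.998, 0.001, 0.003]
ft_force: [-0.8, -1.4, 21.3]
grip_width: 0.002
grasp_force: 10.6
```

```bash
cat > det.py <<'E'
from h import *
C0=np.array([.5676,.2627]);YAW=.134
TH=np.linspace(-np.pi,np.pi,361)[:-1]   # blower-frame angle
def prof(img,C,z=.1175):
    g=img[...,:3].max(axis=2).astype(np.float32); out=[]
    for r in (.093,.096,.099,.102):
        P=np.c_[C0[0]+r*np.cos(TH+YAW),C0[1]+r*np.sin(TH+YAW),0*TH+z]
        uv=proj(C,P).astype(np.float32)
        out.append(cv2.remap(g,uv[:,:1],uv[:,1:],cv2.INTER_LINEAR,borderValue=255)[:,0])
    return np.mean(out,0)
def spin(img,C,thr=95):
    """dark runs of ring edge: list of (clip spin angle = theta-pi, width deg)"""
    d=prof(img,C)<thr; k=np.where(~d)[0][0]; d=np.roll(d,-k); res=[];i=0
    while i<360:
        if d[i]:
            j=i
            while j<360 and d[j]: j+=1
            if j-i>6: res.append((round(float((TH[0]+np.radians(k+(i+j-1)/2)-np.pi+np.pi)%(2*np.pi)-np.pi),3),j-i))
            i=j
        else: i+=1
    return res
E
python3 - <<'E'
from det import *
for f,p,q in (("w1",[.5499,.2204,.2255],[-.0691,.9976,0,0]),("w2raw",[.5776,.1884,.1136],[-.067,.998,0,0])):
    o=dict(position=np.array(p),ee_rot=np.array(q)); im=cv2.imread(f"pics/{f}.png")
    print(f,spin(im,cam("wrist",o)),prof(im,cam("wrist",o))[::10].round())
print(spin(cv2.imread("pics/top0.png"),cam("top")),spin(cv2.imread("pics/scene0.png"),cam("scene")))
print(spin(cv2.imread("pics/s2raw.png"),cam("scene")))
E
```

```text
w1 [(3.072, 101), (-2.094, 15)] [179. 183. 197. 191. 192. 191. 194. 194. 194. 193. 192. 189. 189.  33.
  33.  30.  38.  30.  31.  29.  38.  34.  30. 160.  79. 149. 156. 165.
 175. 187. 183. 199. 201. 191. 182. 181.]
w2raw [(2.862, 129), (-2.103, 16)] [181. 176. 197. 195. 197. 194. 195. 193. 134. 132.  39.  34.  31.  33.
  33.  33.  33.  33.  32.  34.  54.  33.  28. 124.  72. 113. 115. 117.
 129. 136. 147. 163. 165. 159. 163. 181.]
[(-2.103, 14)] []
[(1.902, 9)]
```

>>> send_rows:
  plan:
    - [[0, 0, 0, 0, 0, -0.175, 0], [0, 0, 0, 0.1, 0.175, 0, 0], [0, 0, 0, 0.1, 0.175, 0, 0], [0, 0, 0, 0.015, 0.125, 0, 0], [0, 0, 0, 0, 0, 0, 0], [0, 0, 0, 0, 0, 0, 0]]

```text
clock: 5.72
position: [0.5216, 0.2787, 0.139]
ee_rot: [-0.069, 0.998, 0.0, -0.0]
ft_force: [0.6, -0.9, 0.2]
grip_width: -0.002
grasp_force: 0.0
```

Run:
```python
from det import *
o=get_obs();print(o['position'],o['clock'],o['ee_rot']);im=optics.camera("wrist")[...,::-1];C=cam("wrist",o)
print(spin(im,C),prof(im,C)[::10].round());cv2.imwrite("pics/w3.png",im)
s=optics.camera("scene")[...,::-1];print(spin(s,cam("scene")));t=optics.camera("top")[...,::-1];print(spin(t,cam("top")))
cv2.imwrite("pics/t3.png",t)
```

```text
[0.52160336 0.27868457 0.13899285] 5.7167 [-6.86986642e-02  9.97637424e-01  2.46811563e-04 -5.81091781e-05]
[(3.081, 152), (-1.658, 15)] [181. 190. 189. 185. 127. 126. 123. 114. 164. 159. 103.  32.  31.  31.
  27.  28.  28.  28.  28.  28.  27.  29.  29.  28.  28.  29.  33.  29.
 165. 170. 173. 179. 179. 178. 176. 172.]
[(2.487, 22)]
[(0.62, 8), (-2.19, 8)]
```

The clip has moved, so lifting off the ring left the wheel turning. I'll measure its speed.

Run:
```python
from det import *
for k in range(5):
    o=get_obs();im=optics.camera("wrist")[...,::-1];print(o['clock'],spin(im,cam("wrist",o)))
```

```text
5.8667 [(3.054, 151), (-1.693, 17)]
5.9167 [(3.054, 151), (-1.693, 17)]
5.9667 [(3.054, 151), (-1.693, 17)]
6.0167 [(3.054, 151), (-1.693, 17)]
6.0667 [(3.054, 151), (-1.693, 17)]
```

Run:
```python
from det import *
for f in("top0","t3"):
    print(f,prof(cv2.imread(f"pics/{f}.png"),cam("top"))[180:300:4].round().astype(int))
g=cv2.imread("pics/t3.png").max(axis=2)-0; 
u=proj(cam("top"),[[.606,.351,.118]])[0].astype(int);print(u)
for f in("top0","t3"): print(cv2.imread(f"pics/{f}.png").max(axis=2)[u[1]-8:u[1]+9:2,u[0]-10:u[0]+11:2])
C=cam("wrist",dict(position=np.array([.5216,.2787,.139]),ee_rot=np.array([-.0687,.99764,0,0])))
im=cv2.imread("pics/w3.png").max(axis=2)
u=proj(C,[[.606,.351,.118],[C0[0]+.1*np.cos(1.45+YAW),C0[1]+.1*np.sin(1.45+YAW),.118]]);print(u)
```

```text
top0 [177 177 179 179 177 178 177 176 175 176 177 178 180 110  73  71  75 161
 182 183 182 183 184 183 185 186 185 186 188 188]
t3 [171 173 175 174 173 173 173 155 152 152 152 154 153  69  81 103 120 129
 124 110 123 140 138 128 126 123 125 124 122 121]
[217 160]
[[150 142 139 137 119 119 177 180 180 178 181]
 [187 173 140 121  98 154 181 181 178 179 180]
 [151 153  76  70  73  93 121 171 175 182 181]
 [139 147  47  48  50  75  76  71 165 181 181]
 [157  80  51  44  69  77  70 105 175 181 181]
 [176  53  77  50  74  75  67 126 182 183 182]
 [123  45  74  79  77  74  87 173 182 183 182]
 [ 86  45  74 134  92  76 117 182 183 182 183]
 [ 62  46 108 182 180 167 171 182 183 183 181]]
[[125 121 120 119 113 113 154 156 157 154 156]
 [155 144 133 111  71  82 144 156 154 148 115]
 [127 129  70  61  36  63  65  92 107 107 111]
 [118 122  45  44  40  65  74  98 109 116 120]
 [132  71  46  35  61  93 107 114 119 125 129]
 [126  49  58  88 105 112 118 123 127 131 135]
 [102  54  72 111 117 122 126 131 134 138 140]
 [118  80 106 121 125 130 133 138 140 141 144]
 [125 123  69 127 133 136 139 141 144 146 148]]
[[358.26624682 364.41668621]
 [390.62909639 319.64778399]]
```

The wheel hasn't moved: the clip's upper part is still in its place in the top view, and the wrist reading was a gripper knuckle. I'll lower the tip between the paddles.

>>> send_rows:
  plan:
    - [[0, 0, 0, 0, 0, 0.08, 0], [0, 0, 0, 0, 0, 0.1, 0], [0, 0, 0, 0, 0, 0.08, 0], [0, 0, 0, 0, 0, 0, 0], [0, 0, 0, 0, 0, 0, 0]]

```text
clock: 6.53
position: [0.5222, 0.2764, 0.0867]
ee_rot: [-0.067, 0.998, -0.0, -0.001]
ft_force: [-0.3, 0.4, 1.4]
grip_width: 0.001
grasp_force: 0.0
```

>>> send_rows:
  plan:
    - [[0, 0, 0, 0, -0.015, 0, 0], [0, 0, 0, 0, -0.025, 0, 0], [0, 0, 0, 0, -0.03, 0, 0], [0, 0, 0, 0, -0.03, 0, 0], [0, 0, 0, 0, -0.03, 0, 0], [0, 0, 0, 0, -0.03, 0, 0], [0, 0, 0, 0, -0.03, -0.2, 0], [0, 0, 0, 0, 0, -0.1, 0], [0, 0, 0, -0.1075, -0.1425, 0, 0], [0, 0, 0, -0.1075, -0.1425, 0, 0], [0, 0, 0, 0, 0, 0, 0], [0, 0, 0, 0, 0, 0, 0]]

```text
clock: 7.53
position: [0.5791, 0.1851, 0.1471]
ee_rot: [-0.065, 0.998, -0.001, 0.0]
ft_force: [0.2, 0.9, -0.2]
grip_width: -0.0
grasp_force: 0.0
```

Run:
```python
from det import *
for k in range(24):
    o=get_obs();im=optics.camera("wrist")[...,::-1];print(round(o['clock'],4),o['position'].round(4) if k%8==0 else '',spin(im,cam("wrist",o)))
    if k==0: cv2.imwrite("pics/w4.png",im)
```

```text
7.5333 [0.5791 0.1851 0.1471] [(2.784, 118), (0.0, 15)]
7.5833  [(2.025, 27), (3.081, 88), (0.113, 16)]
7.6333  [(0.183, 10), (2.051, 26), (3.089, 87)]
7.6833  [(2.059, 25), (3.098, 88)]
7.7333  [(2.059, 25), (3.107, 87)]
7.7833  [(2.059, 25), (3.107, 87)]
7.8333  [(2.059, 25), (3.107, 87)]
7.8833  [(2.059, 25), (3.107, 87)]
7.9333 [0.5774 0.1891 0.147 ] [(2.059, 25), (3.098, 88)]
7.9833  [(2.059, 25), (3.098, 88)]
8.0333  [(2.059, 25), (3.098, 88)]
8.0833  [(2.051, 26), (3.089, 87)]
8.1333  [(1.379, 13), (2.051, 26), (3.089, 87)]
8.1833  [(1.466, 15), (2.051, 26), (3.089, 87)]
8.2333  [(1.571, 15), (2.051, 26), (3.089, 87)]
8.2833  [(1.911, 42), (3.089, 87)]
8.3333 [0.5778 0.1885 0.147 ] [(1.972, 35), (3.089, 87)]
8.3833  [(2.025, 29), (3.089, 87)]
8.4333  [(2.051, 26), (3.089, 87)]
8.4833  [(2.051, 26), (3.089, 87)]
8.5333  [(2.836, 116)]
8.5833  [(2.836, 116)]
8.6333  [(2.051, 26), (3.072, 89)]
8.6833  [(2.051, 26), (3.081, 88)]
```

Run:
```python
from det import *
import pickle
L=[]
for k in range(40):
    o=get_obs();L.append((o['clock'],o['position'],o['ee_rot'],optics.camera("wrist")[...,::-1].copy()))
pickle.dump(L,open("seq.pkl","wb"))
Pm=np.array([prof(im,cam("wrist",dict(position=p,ee_rot=q))) for _,p,q,im in L])
med=np.median(Pm,0)
print("median",med[::8].round().astype(int))
for (t,*_),p in zip(L,Pm):
    d=med-p; d=cv2.blur(np.r_[d,d,d][None].astype(np.float32),(15,1))[0][360:720]; i=d.argmax()
    print(round(t,4),round((TH[i]+2*np.pi)%(2*np.pi)-np.pi,3),round(float(d[i])),end=' | ')
```

```text
median [179 178 192 198 198 198 197 194 193 193 193 148 192 108  34  32  35  35
  33  34  32  31  30  36  33  33  31  29 145 142 129 130 133 145 146 153
 161 164 167 168 166 172 178 183 181]
8.7333 1.1 4 | 8.7833 1.187 3 | 8.8333 1.309 3 | 8.8833 0.925 3 | 8.9333 0.75 3 | 8.9833 0.942 3 | 9.0333 0.89 3 | 9.0833 1.134 3 | 9.1333 1.239 3 | 9.1833 1.379 3 | 9.2333 0.401 3 | 9.2833 -2.478 16 | 9.3333 -2.391 42 | 9.3833 -2.304 61 | 9.4333 -2.199 55 | 9.4833 -2.094 49 | 9.5333 -2.007 51 | 9.5833 -1.902 51 | 9.6333 -1.798 54 | 9.6833 -1.71 60 | 9.7333 -1.606 63 | 9.7833 -1.501 67 | 9.8333 -1.414 71 | 9.8833 -1.309 75 | 9.9333 -1.222 79 | 9.9833 -1.117 80 | 10.0333 -1.03 82 | 10.0833 -0.942 82 | 10.1333 -0.838 82 | 10.1833 -0.75 81 | 10.2333 -0.663 82 | 10.2833 -0.576 82 | 10.3333 -0.489 84 | 10.3833 -0.401 88 | 10.4333 -0.314 91 | 10.4833 -0.227 92 | 10.5333 -0.14 92 | 10.5833 -0.052 91 | 10.6333 0.035 90 | 10.6833 0.122 90 |
```

>>> send_rows:
  plan:
    - [[0, 0, 0, 0, 0, 0, 0], [0, 0, 0, 0, 0, 0, 0], [0, 0, 0, 0, 0, 0, 0], [0, 0, 0, 0, 0, 0, 0], [0, 0, 0, 0, 0, 0, 0], [0, 0, 0, 0, 0, 0, 0], [0, 0, 0, 0, 0, 0, 0], [0, 0, 0, 0, 0, 0, 0], [0, 0, 0, 0, 0, 0, 0], [0, 0, 0, 0, 0, 0, 0], [0, 0, 0, 0, 0, 0, 0], [0, 0, 0, 0, 0, 0, 0], [0, 0, 0, 0, 0, 0, 0], [0, 0, 0, 0, 0, 0, 0], [0, 0, 0, 0, 0, 0, 0], [0, 0, 0, 0, 0, 0.06, 0], [0, 0, 0, 0, 0, 0.08, 0], [0, 0, 0, 0, 0, 0.036, 0], [0, 0, 0, 0, 0, 0, 0], [0, 0, 0, 0, 0, 0, 0]]

```text
clock: 12.4
position: [0.5774, 0.1884, 0.1112]
ee_rot: [-0.067, 0.998, -0.0, -0.001]
ft_force: [0.4, 0.3, 0.6]
grip_width: -0.003
grasp_force: 0.0
```

>>> send_rows:
  plan:
    - [[0, 0, 0, 0, 0, 0, 0], [0, 0, 0, 0, 0, 0, 0], [0, 0, 0, 0, 0, 0, 0], [0, 0, 0, 0, 0, 0, 0], [0, 0, 0, 0, 0, 0, 0], [0, 0, 0, 0, 0, 0, 0], [0, 0, 0, 0, 0, 0, 0], [0, 0, 0, 0, 0, 0, 0], [0, 0, 0, 0, 0, 0, 0]]

```text
clock: 13.15
position: [0.5778, 0.1885, 0.1118]
ee_rot: [-0.067, 0.998, 0.0, -0.0]
ft_force: [-0.5, -0.3, -0.3]
grip_width: 0.001
grasp_force: 0.0
```

```bash
cat > seq.py <<'E'
from det import *
import pickle,sys
def run(n,f):
    L=[]
    for k in range(n):
        o=get_obs();L.append((o['clock'],o['position'],o['ee_rot'],optics.camera("wrist")[...,::-1].copy()))
    pickle.dump(L,open(f,"wb"))
    Pm=np.array([prof(im,cam("wrist",dict(position=p,ee_rot=q))) for _,p,q,im in L]);med=Pm.max(0)
    out=[]
    for (t,*_),p in zip(L,Pm):
        d=med-p; d=cv2.blur(np.r_[d,d,d][None].astype(np.float32),(15,1))[0][360:720]; i=d.argmax()
        w=np.clip(d[np.arange(i-10,i+11)%360]-d[i]*.5,0,None); s=TH[i]+np.radians((w*np.arange(-10,11)).sum()/w.sum())
        out.append((t,(s+2*np.pi)%(2*np.pi)-np.pi,d[i])); print(round(t,4),round(out[-1][1],3),round(float(d[i])),end=' | ')
    return np.array(out)
E
python3 - <<'E'
from seq import *
run(24,"seq2.pkl")
E
```

```text
13.15 0.088 8 | 13.2 -0.251 8 | 13.25 0.437 8 | 13.3 -2.26 10 | 13.35 -2.248 21 | 13.4 -2.224 30 | 13.45 -2.202 39 | 13.5 -2.16 42 | 13.55 -2.091 38 | 13.6 -2.027 38 | 13.65 -1.965 39 | 13.7 -1.905 38 | 13.75 -1.844 40 | 13.8 -1.785 42 | 13.85 -1.728 43 | 13.9 -1.668 43 | 13.95 -1.613 45 | 14.0 -1.551 46 | 14.05 -1.494 47 | 14.1 -1.434 49 | 14.15 -1.378 51 | 14.2 -1.318 56 | 14.25 -1.268 59 | 14.3 -1.212 64 |
```

>>> send_rows:
  plan:
    - [[0, 0, 0, 0, 0, 0, 0], [0, 0, 0, 0, 0, 0, 0], [0, 0, 0, 0, 0, 0, 0], [0, 0, 0, 0, 0, 0, 0], [0, 0, 0, 0, 0, 0, 0], [0, 0, 0, 0, 0, 0, 0]]

```text
clock: 14.85
position: [0.5778, 0.1885, 0.1118]
ee_rot: [-0.067, 0.998, 0.0, -0.0]
ft_force: [0.4, 0.2, 0.5]
grip_width: -0.003
grasp_force: 0.0
```

Run:
```python
from seq import *
run(5,"seq3.pkl");print(get_obs()['clock'])
for t,p,q,im in pickle.load(open("seq3.pkl","rb")): print(spin(im,cam("wrist",dict(position=p,ee_rot=q))))
```

```text
14.85 -0.727 51 | 14.9 -0.668 43 | 14.95 -0.565 42 | 15.0 -0.472 41 | 15.05 -0.425 52 | 15.1
[(2.862, 129), (-0.681, 17)]
[(2.862, 129), (-0.628, 17)]
[(2.862, 129), (-0.585, 16)]
[(2.854, 130), (-0.541, 17)]
[(2.862, 129), (-0.497, 16)]
```

>>> send_rows:
  plan:
    - [[0, 0, 0, 0, 0, 0, 0], [0, 0, 0, 0, 0, 0, 0], [0, 0, 0, 0, 0, 0, 0], [0, 0, 0, 0, 0, 0, 0], [0, 0, 0, 0, 0, 0.03, 0], [0, 0, 0, 0, 0, 0, 0], [0, 0, 0, 0, 0, 0, 0], [0, 0, 0, 0, 0, 0, 0], [0, 0, 0, 0, 0, 0, 0]]

```text
clock: 15.85
position: [0.5797, 0.1889, 0.1079]
ee_rot: [-0.067, 0.998, 0.001, 0.002]
ft_force: [1.2, 0.3, 13.7]
grip_width: -0.004
grasp_force: 6.5
```

Run:
```python
from det import *
for k in range(4):
    o=get_obs();im=optics.camera("wrist")[...,::-1];print(o['clock'],o['position'],o['ft_force'],spin(im,cam("wrist",o)))
cv2.imwrite("pics/w5.png",im)
```

```text
15.85 [0.57969108 0.18888986 0.10785538] [ 1.22096711  0.28938449 13.66629242] [(2.854, 130), (-0.079, 16)]
15.9 [0.57968395 0.18884758 0.10785808] [ 1.35686112 -0.64464972 12.14963615] [(2.854, 130), (-0.079, 16)]
15.95 [0.579684   0.18887157 0.10783784] [ 0.47163442 -0.51452024 13.31207645] [(2.854, 130), (-0.079, 16)]
16.0 [0.57970423 0.1888673  0.10784998] [ 0.52976838 -1.41416797 13.28367394] [(2.854, 130), (-0.079, 16)]
```

View pics/w5.png

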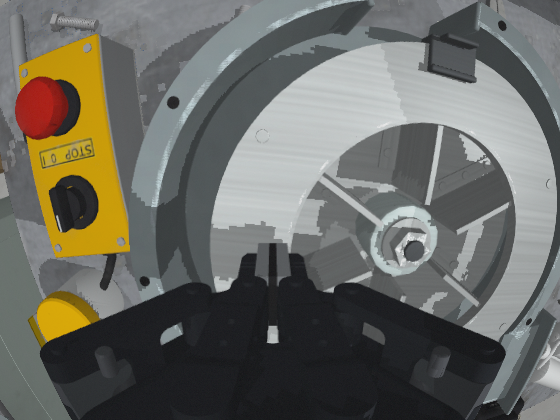

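Run:
```python
from det import *
o=get_obs();w=cam("wrist",o);t=cam("top")
def B(x,y,z): return [C0[0]+x*np.cos(YAW)-y*np.sin(YAW),C0[1]+x*np.sin(YAW)+y*np.cos(YAW),z]
for n,p in dict(edgeR=B(-.122,.03,.11),edgeRo=B(-.131,.03,.11),edgeRlow=B(-.122,.03,.05),edgeL=B(-.122,-.03,.11),slot=B(-.1,0,.115)).items(): print(n,proj(w,[p])[0].round())
def ang(p): 
    d=p[0][:2]-C0; a=np.arctan2(d[1],d[0])-YAW; return a%(2*np.pi)-np.pi,np.hypot(*d)
for z,p in ((.118,[430,60]),(.118,[475,80]),(.118,[428,68]),(.130,[430,37]),(.130,[476,48]),(.113,[436,78]),(.11,[372,3]),(.11,[480,5]),(.11,[432,38])):print(z,p,ang(onplane(w,[p],z)))
im=optics.camera("top")[...,::-1];s=optics.camera("scene")[...,::-1]
print("top",spin(im,t))
a=cv2.resize(np.ascontiguousarray(im[190:250,220:300]),(400,300),interpolation=cv2.INTER_CUBIC)
b=cv2.resize(np.ascontiguousarray(s[210:285,240:340]),(400,300),interpolation=cv2.INTER_CUBIC)
cv2.imwrite("pics/m5.png",np.hstack([a,b]))
```

```text
edgeR [477.  22.]
edgeRo [476.   6.]
edgeRlow [428.  43.]
edgeL [370.   1.]
slot [435.  51.]
0.118 [430, 60] (np.float64(0.04385213148314859), np.float64(0.09463814305288837))
0.118 [475, 80] (np.float64(-0.23518826025397876), np.float64(0.09117565578271522))
0.118 [428, 68] (np.float64(0.05797477247545535), np.float64(0.09078815892968463))
0.13 [430, 37] (np.float64(0.09795304589672416), np.float64(0.10243896578290418))
0.13 [476, 48] (np.float64(-0.1353851382291107), np.float64(0.10217540451282217))
0.113 [436, 78] (np.float64(-0.018514871786893483), np.float64(0.0873566896360634))
0.11 [372, 3] (np.float64(0.23438461810285194), np.float64(0.12467924353317285))
0.11 [480, 5] (np.float64(-0.24287662986021363), np.float64(0.13659787353620406))
0.11 [432, 38] (np.float64(-0.013893736110537347), np.float64(0.10778389917153192))
top [(-0.105, 15)]
```

View pics/m5.png

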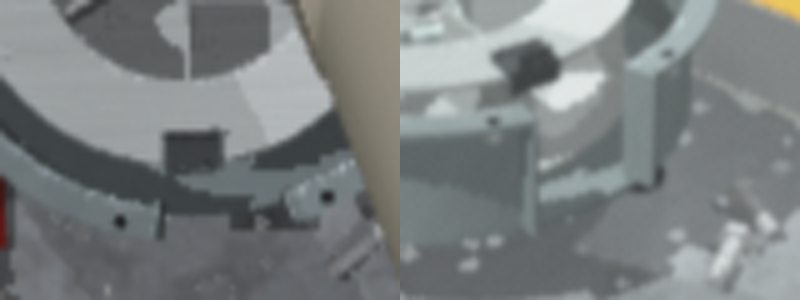

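The clip, at (163–223, 130–170) in the top crop, sits between the slot edges at x≈160 and x≈288. It is about 9 mm off the slot's middle with several mm to spare on the near side, the wheel is still, and the press is about 13 N. I'm handing in.

```bash
python3 -c "
from workcell import job
print(job.hand_in())"
```

```text
the job is handed in; nothing more can be done
None
```

I flicked the wheel to just over 2 rad/s and it ran untouched for about 8 s, above one turn in five seconds for the first 5 or more. I then braked it on the ring so the clip stopped inside the slot (about 9 mm off the middle), and handed in with the fingertip holding it still at about 13 N; no verdict came back.

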